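# Close and latch the vial case

## Robot

A 6-joint arm with a two-finger parallel gripper is mounted at the origin on the work surface. World frame = base frame: x ahead of the robot, y to its left, z up, the work surface at z = 0. Lengths are in mm, angles in rad, forces in N, time in s.
With the tool pointing down it reaches from about 350 to 975 mm from the base axis. Payload 7.1 kg.
Tool frame: the origin (TCP) lies at the centre of the arm's flange, where the gripper is bolted on; the fingertips stand 182 mm ahead of it and the grasp point (between the pads) lies 163 mm ahead of it; z points along the fingers, y is the line along which they close (so a half turn about z gives the same grasp; the last joint's range is limited). The gripper opens to 88 mm and grips with 3 to 60 N. Pads are 20 mm wide; open, the fingers measure 115 mm over their backs; the gripper's body (75 mm by 178 mm) begins 61 mm behind the grasp point.
Start: joints at [1.202, 0.423, 1.63, -0, 1.089, -0.019], TCP at [214.162, 587.147, 404.675] pointing down, gripper open.
Joint ranges: [-3, 3], [-0.9, 2.11], [0.09, 2.58], [-1.31, 4.45], [0.11, 2.69], [-2.54, 2.54]. Speed limits (rad/s): [2.39, 2.39, 3.01, 3.14, 3.14, 3.14].

## Interface

Orientations are given as a unit quaternion [w, x, y, z].
In Python, from rig import r, camera, close_job gives the robot as it stands.
- The arm moves only by the shell command python3 -m crank 'ROWS'. ROWS is JSON, one flat list of numbers, 5 for each row, row after row: the shift along the tool's x, y, z in m, then the turn about the tool's z in rad, then the opening, from -1 (shut) to 1 (fully open). A call has 1 to 10 rows; each row shifts and turns the commanded pose from where the row before left it, along the tool's axes as they then stand; what a row does not reach is not made up. A row lasts 1/8 s, in which the tool goes at most 62.5 mm and 10.7 degrees, less where a joint would pass 70% of its speed; a pose out of reach is approached as far as the arm can. A call with a gripper value outside its range is refused whole. The fingers move at their own pace and stop on an object; the grip force is fixed at half the most. Time passes only in rows, so rows that do not move let the fingers close. It gives the time, the measured TCP pose, the force, the opening and the grip force at its end, in the units of the state.
- r.state(): the state, without advancing time (a new reading comes with each control period).
- camera(name): name is "scene" or "side" or "wrist"; returns a dict with "pixels" (384x512x3 uint8, red, green, blue), "fx", "fy", "cx", "cy" (pixels), "k1" (the pictures are not rectified: a ray, as slopes to the right and down, at radius r is drawn at 1 + k1 r^2 times it, then the intrinsics apply), "xyz" and "attitude" of the camera in the world. Camera axes: x right, y up, looking along -z (the intrinsics and any distortion apply to the point x, -y, -z); pixel columns grow to the right and rows downward; lengths in mm; the calibration is good to about 2 mm. A picture is of the moment at which its call begins. There is no depth.
- close_job(): hands the job in; it is judged then, once.
The state is a dict: "clock": time; "joint_positions": joint angles; "dq": joint speeds; "joint_torque": joint torques, N m; "ee_pos": TCP position; "tool_rot": TCP orientation; "ft_force": force on the tool from outside, world axes, zero at the start; "ft_torque": the same for the moment, N m; "finger_gap": finger opening in mm; "grasp_force": force on a finger pad.
Only numpy, scipy, OpenCV 4.12 (cv2) and the standard library are available. Lean on these libraries where they do the work, as an engineer would, in place of code of your own. Each camera call takes 0.05 s, during which the arm holds its last target. There are 200 camera calls.

## Task

Shut the case that is full of vials: with your fingertips push its sliding lid fully home, gently, not slamming it, and only then push its catch round by the peg, all the way across behind the lid. Leave the empty case open as it is, and do not pick up or disturb anything else on the bench.

Things in the scene. Friction and masses are not known exactly. Their poses are not given: they have to be found in the camera images.
- vial_case: the case to close, its wells full of capped vials: wooden base with aluminium rails, 300 (x) by 148 mm (y), rail tops 52 mm up. Fixed. Origin: centre of its underside, on the table; x along the rails to the closed end, away from the robot; y left; z up. Rails' inner faces at y = +-64 mm in the near half, floor there 12 mm high; well block in the far half, x > -10 mm.
- empty_case: the case to leave open, same build and measures as the vial case, but its wells are empty: open dark holes.
- vial_lid (a joint): slide joint of the lid of the vial case, m: 0 = fully shut against the end stop, 0.120 = fully open; grows as the lid moves along the case's -x. Friction about 1.5 N, stays where it is left.
- vial_lid_push (a point): centre of the upright near face of the finger stop on the near edge of the vial case's grey lid, 56 mm above the table. The stop is a wedge 70 mm wide, its upright face looking to the case's -x and reaching 67 mm up. Lid: plate 160 (x) by 126 mm, 5 mm thick, underside 44 mm above the table. In the case's frame this face is at x = -15 mm when shut, y = 0
- vial_catch (a joint): hinge joint of the catch of the vial case, rad: 0 = parked along the left rail (bar points along the case's -x), 1.571 = fully across behind the shut lid, at its stop (bar points along the case's -y); grows anticlockwise seen from above. Light friction (0.04 N m), stays where it is left.
- vial_catch_peg (a point): centre of the top of the peg on the vial case's catch, 86 mm above the table. Upright round steel peg 14 mm across, rising 24 mm from the bar, 85 mm from the pivot
- vial_catch_pivot (a point): pivot axis of the vial case's catch, at rail-top height, 52 mm above the table; in the case's frame x = -26, y = 73 mm (left rail). The catch is a flat steel bar 12 mm wide, 53 to 63 mm above the table, turning about this upright axis
- empty_lid (a joint): slide joint of the lid of the empty case, m: 0 = fully shut against the end stop, 0.120 = fully open; grows as the lid moves along the case's -x. Friction about 1.5 N, stays where it is left.
- empty_lid_push (a point): same point on the empty case's lid
- empty_catch (a joint): hinge joint of the catch of the empty case, rad: 0 = parked along the left rail (bar points along the case's -x), 1.571 = fully across behind the shut lid, at its stop (bar points along the case's -y); grows anticlockwise seen from above. Light friction (0.04 N m), stays where it is left.
- empty_catch_peg (a point): same point on the empty case's catch
- dropper: small amber dropper bottle, 32 mm across, 65 mm tall, near the vial case; origin centre of its foot. Loose; leave it alone
- loose_vial: single clear vial, 18 mm across, 43 mm tall, near the empty case; origin centre of its foot. Loose; leave it alone
- beaker: glass beaker, 60 mm across, 75 mm tall; origin centre of its foot. Loose; leave it alone
- dish: white dish, 80 mm across, 14 mm tall; origin centre of its foot. Loose; leave it alone
- spatula: thin steel lab spatula lying flat, 160 mm long, 6 mm thick, along its x; origin under it, on the table. Loose; leave it alone
- jar: amber jar with white lid, 52 mm across, 60 mm tall; origin centre of its foot. Loose; leave it alone
- wash: white bottle with blue cap, 56 mm across, 120 mm tall; origin centre of its foot. Loose; leave it alone

How it is judged (in metres and radians):
On the way, in this order (a step that is already met when the one before it is completed fails the run):
1. the vial case's lid is pushed fully home while its catch is still parked, out of the lid's way (value of joint vial_lid below 0.004 m and value of joint vial_catch below 0.6 rad), for 0.2 s.
2. the vial case's catch is swung fully across, the lid still shut (value of joint vial_lid below 0.004 m and value of joint vial_catch above 1.45 rad), for 0.2 s.
At the end, for the whole second after the job is handed in: The vial case's lid is within 4 mm of fully shut and its catch within about 7 degrees of fully across (joint above 1.45 rad), both at rest; the empty case's lid is within 12 mm and its catch peg within 15 mm of where they began; the loose things are within 20 mm of where they began (all of step 2 and velocity of joint vial_lid between -0.01 and 0.01 m/s and velocity of joint vial_catch between -0.05 and 0.05 rad/s and distance of empty_lid_push from where it was at the start of the episode below 0.012 m and distance of empty_catch_peg from where it was at the start of the episode below 0.015 m and distance of each of dropper, loose_vial, beaker, dish, spatula, jar, wash from where it was at the start of the episode below 0.02 m); the robot touches nothing.
It fails at once if the vial case's lid is slammed (moves faster than 0.5 m/s) (velocity of joint vial_lid below -0.5 m/s).
It fails at once if the empty case's lid is moved by more than 12 mm or its catch by more than 15 mm (distance of empty_lid_push from where it was at the start of the episode above 0.012 m or distance of empty_catch_peg from where it was at the start of the episode above 0.015 m).
It fails at once if a loose thing is picked up, or moved by more than 20 mm (distance of any of dropper, loose_vial, beaker, dish, spatula, jar, wash from where it was at the start of the episode above 0.02 m).
It fails at once if a standing bottle, vial, jar, dish or beaker is tipped by more than 0.4 rad (angle between any of dropper, loose_vial, beaker, dish, jar, wash's own z axis and vertical above 0.4 rad).
It also fails if it takes over 48 s, if anything falls off the work surface, if the arm or the gripper's body presses on something with over 40 N, if the wrist force passes 120 N, or if a joint passes its speed limit or range.

## Working session

There is one attempt and no reset: what is moved stays moved. The work goes in short steps, Python scripts to look and compute and a shell command to move; the robot and the scene stay as the last step left them, time stands still between calls to the robot, and variables do not carry over. Pictures are saved under pics/ and viewed, at most 10 in all, crops included, and the job is handed in when it is done.

```bash
mkdir -p pics; ls; cat > h.py <<'E'
import numpy as np, cv2
from scipy.spatial.transform import Rotation as R
def rot(a):
    a=np.array(a,float)
    return a if a.shape==(3,3) else R.from_quat(a[[1,2,3,0]]).as_matrix()
def ray(c,u,v):
    d=cv2.undistortPoints(np.array([[[u,v]]],float),np.array([[c['fx'],0,c['cx']],[0,c['fy'],c['cy']],[0,0,1]]),np.array([c['k1'],0,0,0.]))[0,0]
    return np.array(c['xyz'],float),rot(c['attitude'])@np.array([d[0],-d[1],-1])
def on(c,u,v,z):
    o,d=ray(c,u,v); return (o+d*(z-o[2])/d[2])[:2]
def px(c,p):
    q=rot(c['attitude']).T@(np.array(p,float)-np.array(c['xyz'])); x,y=q[0]/-q[2],-q[1]/-q[2]; s=1+c['k1']*(x*x+y*y)
    return np.array([c['fx']*x*s+c['cx'],c['fy']*y*s+c['cy']])
E
python3 - <<'E'
from rig import r,camera
import cv2,pickle
C={}
for n in('scene','side','wrist'):
    c=camera(n);C[n]=c;cv2.imwrite(f'pics/{n}0.png',c['pixels'][:,:,::-1]);print(n,{k:v for k,v in c.items() if k!='pixels'})
pickle.dump(C,open('c0.pkl','wb'))
print(r.state())
E
```

```text
pics
scene {'fx': 432.51145473959235, 'fy': 432.51145473959235, 'cx': 243.18088903173407, 'cy': 190.5464065686027, 'k1': -0.12675001238179406, 'xyz': array([1197.38287189,  660.77018422, 1124.8284266 ]), 'attitude': array([0.35599093, 0.13329135, 0.32910332, 0.86440435])}
side {'fx': 368.66116369328364, 'fy': 368.66116369328364, 'cx': 256.5276575172941, 'cy': 193.156541766914, 'k1': 0.03948519500990898, 'xyz': array([ -81.55124538, -604.73853212,  862.54180823]), 'attitude': array([ 0.84773843,  0.3659124 , -0.16198781, -0.34814884])}
wrist {'fx': 275.90203083673106, 'fy': 275.90203083673106, 'cx': 257.1271446857153, 'cy': 193.50514144195589, 'k1': -0.016889221061539627, 'xyz': array([141.29647052, 614.24492947, 384.71806567]), 'attitude': array([ 0.8105834 , -0.11927075, -0.08235559,  0.56740339])}
{'clock': 0.15, 'joint_positions': array([ 1.20196849e+00,  4.23649199e-01,  1.63048538e+00,  5.70167151e-06,
        1.08856613e+00, -1.90010297e-02]), 'dq': array([ 6.48871042e-05, -1.63891100e-03, -4.62288946e-03,  1.67600056e-03,
       -1.53439159e-03, -6.01132163e-04]), 'joint_torque': array([ 6.44920789e-06, -5.44980812e+01, -2.73923814e+01,  6.44647353e-02,
        2.03625223e-02, -9.72404791e-05]), 'ee_pos': array([214.11076571, 586.9610823 , 404.10162613]), 'tool_rot': array([-1.09239393e-04,  1.74024140e-01,  9.84741231e-01, -5.43156145e-04]), 'ft_force': array([-0.02507683,  0.62228543,  0.40131262]), 'ft_torque': array([ 0.02854612,  0.01475476, -0.03234248]), 'grasp_force': 0.0, 'finger_gap': 88.15310341827363}
```

View pics/scene0.png

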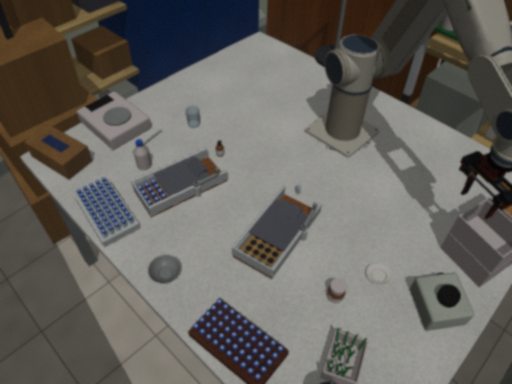

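View pics/side0.png

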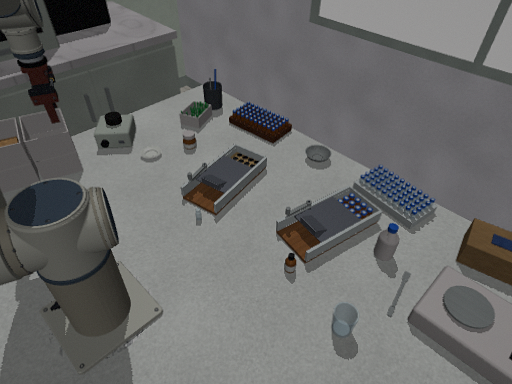

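The vial case (blue caps) is at about (180,180) in the scene view and (328,222) in the side view. The empty case is at (278,232) and (225,180). I'll enlarge the vial case in both views.

```bash
python3 - <<'E'
import pickle,cv2,numpy as np
C=pickle.load(open('c0.pkl','rb'))
a=C['scene']['pixels'][135:225,120:240,::-1];b=C['side']['pixels'][180:270,265:390,::-1]
cv2.imwrite('pics/a.png',cv2.resize(a,None,fx=6,fy=6,interpolation=2));cv2.imwrite('pics/b.png',cv2.resize(b,None,fx=6,fy=6,interpolation=2))
E
```

```text
(no output)
```

View pics/a.png

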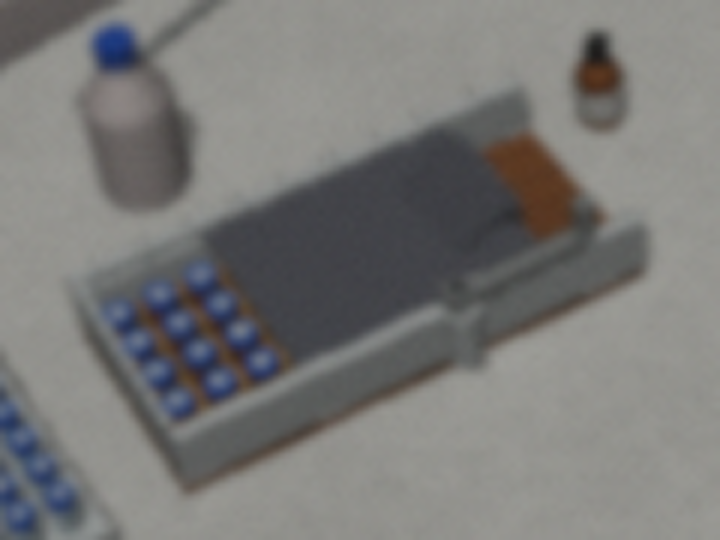

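View pics/b.png

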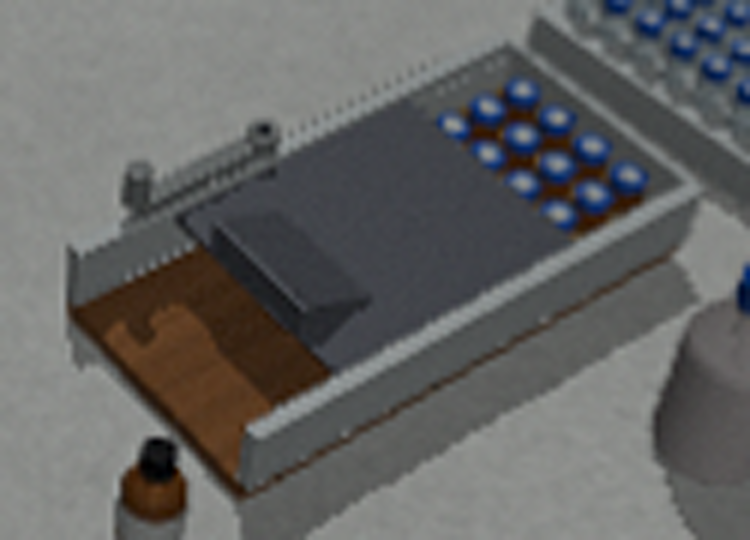

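The crops show the case with its near opening to the right in the scene view, and its rail-top corners at scene-crop (180,430), (645,222), (525,92), (75,285). The side crop has them at (510,43), (70,248), (250,430), (697,185). The peg top is at (585,203) and (138,167).

```bash
cat > m.py <<'E'
from h import *
import pickle
from scipy.optimize import least_squares
C=pickle.load(open('c0.pkl','rb'))
f=lambda n,u,v:((u-2.5)/6+(120 if n=='scene' else 265),(v-2.5)/6+(135 if n=='scene' else 180))
loc=dict(FL=(150,74),NL=(-150,74),NR=(-150,-74),FR=(150,-74))
P={'scene':dict(FL=(180,430),NL=(645,222),NR=(525,92),FR=(75,285)),'side':dict(FL=(510,43),NL=(70,248),NR=(250,430),FR=(697,185))}
def res(q):
    out=[]
    for n in P:
        for k,uv in P[n].items():
            c,s=np.cos(q[2]),np.sin(q[2]);x,y=loc[k]
            out+=list(px(C[n],[q[0]+c*x-s*y,q[1]+s*x+c*y,52])-f(n,*uv))
    return out
for n in P:
    for k in P[n]: print(n,k,on(C[n],*f(n,*P[n][k]),52).round(0))
s=least_squares(res,[550,-200,-.5]);q=s.x;print(q,np.round(s.fun,1))
c,s_=np.cos(q[2]),np.sin(q[2]);M=np.array([[c,-s_],[s_,c]])
def L(w): return (M.T@(np.array(w)-q[:2])).round(1)
print('peg',L(on(C['scene'],*f('scene',585,203),86)),L(on(C['side'],*f('side',138,167),86)))
print('stop top edge side',L(on(C['side'],*f('side',215,222),67)),L(on(C['side'],*f('side',305,325),67)))
print('lid far edge',L(on(C['side'],*f('side',575,238),49)))
E
python3 m.py
python3 - <<'E'
import sys;sys.path.insert(0,'.')
from h import *;import pickle
C=pickle.load(open('c0.pkl','rb'))
print('dropper',on(C['side'],290,272,0),on(C['scene'],220,156,0))
print('wash',on(C['side'],385,256,0)); print('loosev',on(C['side'],198,222,0))
E
```

```text
scene FL [ 793. -185.]
scene NL [ 508. -121.]
scene NR [ 485. -252.]
scene FR [ 772. -314.]
side FL [ 794. -191.]
side NL [ 506. -127.]
side NR [ 481. -262.]
side FR [ 771. -322.]
[ 6.38705813e+02 -2.22457417e+02 -2.05661662e-01] [-1.1  2.   0.6 -0.  -0.6 -2.7 -1.5 -2.  -1.6 -2.5 -1.5 -1.5 -0.4  1.4
  1.   0.7]
peg [-111.5   70.5] [-109.3   68.4]
stop top edge side [-87.5  31.5] [-93.3 -44.3]
lid far edge [ 71.9 -61.8]
dropper [ 427.70132421 -254.45877112] [ 438.16414621 -236.69822453]
wash [ 669.16989353 -411.01534819]
loosev [362.16146     73.15241543]
```

Peg localises at local (-111,70), which matches its nominal (-111,73). The case is at (639,-222), yaw -0.206 rad, and the lid is about 75 mm open. I'll travel high over the bench with the fingers shut.

```bash
python3 -m crank '[-0.028,-0.0316,0,0,-1, -0.028,-0.0316,0,0,-1, -0.028,-0.0316,0,0,-1, -0.028,-0.0316,0,0,-1, -0.028,-0.0316,0,0,-1, -0.028,-0.0316,0,0,-1, -0.028,-0.0316,0,0,-1, -0.028,-0.0316,0,0,-1, -0.028,-0.0316,0,0,-1, -0.028,-0.0316,0,0,-1]'
python3 -m crank '[-0.028,-0.0316,0,0,-1, -0.028,-0.0316,0,0,-1, -0.028,-0.0316,0,0,-1, -0.028,-0.0316,0,0,-1, -0.028,-0.0316,0,0,-1, -0.028,-0.0316,0,0,-1, -0.028,-0.0316,0,0,-1, -0.028,-0.0316,0,0,-1, -0.028,-0.0316,0,0,-1, -0.028,-0.0316,0,0,-1]'
python3 -m crank '[0,0,0,0.15,-1, 0,0,0,0.15,-1, 0,0,0,0.15,-1, 0,0,0,0.15,-1, 0,0,0,0.15,-1, 0,0,0,0.15,-1, 0,0,0,0.15,-1, 0,0,0,0.15,-1, 0,0,0,0.15,-1, 0,0,0,0.15,-1]'
python3 -m crank '[0,0,0,0.15,-1, 0,0,0,0.15,-1, 0,0,0,0.15,-1, 0,0,0,0.15,-1, 0,0,0,0.15,-1, 0,0,0,0.15,-1, 0,0,0,0.15,-1, 0,0,0,0.15,-1, 0,0,0,0.15,-1, 0,0,0,0.15,-1]'
cat > go.py <<'E'
from h import *
from rig import r
Q=np.array([638.7,-222.5]);YAW=-.2057
def local(w): c,s=np.cos(YAW),np.sin(YAW); return np.array([[c,s],[-s,c]])@(np.array(w)[:2]-Q)
def show(tx=None):
    s=r.state();T=rot(s['tool_rot']);p=s['ee_pos']
    yaw=np.arctan2(T[1,0],T[0,0])
    print('t',s['clock'],'local',local(p).round(1),'tipz',(p[2]+182*T[2,2]).round(1),'relyaw',round(yaw-YAW,4),'tilt',T[:2,2].round(4),'F',s['ft_force'].round(1),'gap',round(s['finger_gap'],1),'q6',s['joint_positions'][5].round(2))
    return s
if __name__=='__main__': show()
E
python3 go.py; python3 - <<'E'
from rig import camera
import cv2,pickle
C={n:camera(n) for n in('scene','wrist')}
pickle.dump(C,open('c1.pkl','wb'))
cv2.imwrite('pics/w1.png',cv2.resize(C['wrist']['pixels'][:,:,::-1],None,fx=1.5,fy=1.5))
E
```

```text
clock: 1.4
ee_pos: [369.2, 193.0, 404.7]
tool_rot: [0.0, 0.174, 0.985, 0.0]
ft_force: [0.3, -0.5, 0.3]
finger_gap: 0.5
grasp_force: 0.0
clock: 2.65
ee_pos: [523.9, -199.9, 404.5]
tool_rot: [-0.0, 0.174, 0.985, 0.0]
ft_force: [0.1, -0.5, -0.3]
finger_gap: 0.8
grasp_force: 0.0
clock: 3.9
ee_pos: [523.5, -198.4, 404.4]
tool_rot: [-0.0, 0.8, 0.6, -0.0]
ft_force: [0.6, 0.4, -0.7]
finger_gap: 0.3
grasp_force: 0.0
clock: 5.15
ee_pos: [523.5, -198.4, 404.4]
tool_rot: [-0.0, 0.994, -0.106, -0.0]
ft_force: [-0.5, 0.7, -0.4]
finger_gap: 0.3
grasp_force: 0.0
t 5.15 local [-117.6    0. ] tipz 222.4 relyaw -0.0074 tilt [-0.0005  0.0002] F [-0.5  0.7 -0.4] gap 0.3 q6 1.4
```

View pics/w1.png

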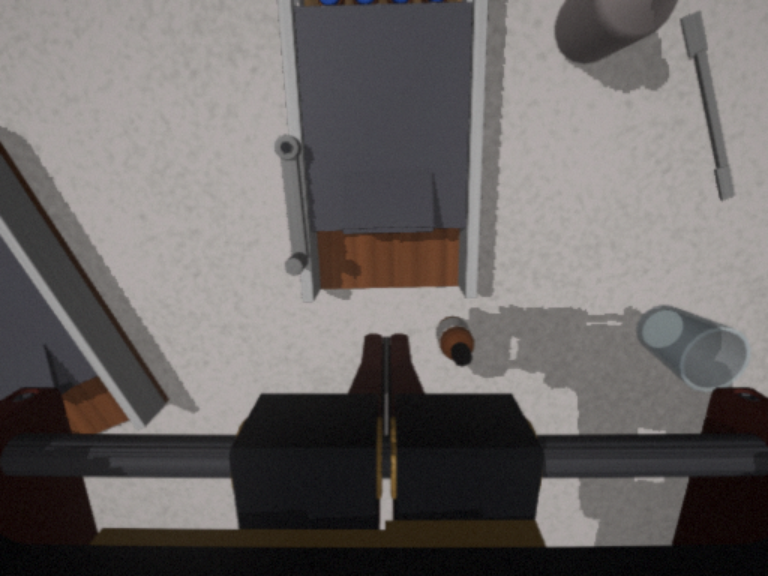

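The wrist view shows the peg at (295,264), the pivot at (287,147), the stop edge from (343,233) to (433,233), and rail ends at (308,292) and (472,292). The dropper is at (455,340), beside the path of descent. I'll check these in metric.

```bash
python3 - <<'E'
from go import *;import pickle
c=pickle.load(open('c1.pkl','rb'))['wrist']
for n,u,v,z in [('peg',295,264,86),('pivot',287,147,63),('stopL',343,234,67),('stopR',433,234,67),('NLin',316,290,52),('NRin',466,290,52),('dropper foot',452,325,15),('dropper top',461,354,65)]:
    print(n,local(on(c,(u-.25)/1.5,(v-.25)/1.5,z)).round(1))
E
```

```text
peg [-105.9   67.7]
pivot [-22.6  72.2]
stopL [-87.   33.2]
stopR [-87.9 -36.2]
NLin [-136.2   59.4]
NRin [-137.8  -66.6]
dropper foot [-183.7  -62. ]
dropper top [-190.4  -62.1]
```

```bash
python3 -m crank '[0,0,0.02,0,-1, 0,0,0.03,0,-1, 0,0,0.03,0,-1, 0,0,0.03,0,-1, 0,0,0.03,0,-1, 0,0,0.02,0,-1, 0,0,0.006,0,-1, 0,0,0,0,-1]'; python3 go.py
python3 -m crank '[0.01,0,0,0,-1, 0.01,0,0,0,-1, 0.01,0,0,0,-1, 0.01,0,0,0,-1, 0,0,0,0,-1]'; python3 go.py
```

```text
clock: 6.25
ee_pos: [523.7, -198.5, 238.7]
tool_rot: [-0.0, 0.995, -0.103, -0.0]
ft_force: [0.0, -0.5, -0.5]
finger_gap: 0.5
grasp_force: 0.0
t 6.25 local [-117.4   -0. ] tipz 56.7 relyaw -0.0011 tilt [-0.0003  0.0001] F [ 0.  -0.5 -0.5] gap 0.5 q6 1.39
clock: 6.88
ee_pos: [563.7, -207.0, 238.7]
tool_rot: [0.0, 0.995, -0.104, 0.001]
ft_force: [1.2, -0.1, -0.2]
finger_gap: 0.4
grasp_force: 0.0
t 6.875 local [-76.6  -0.1] tipz 56.7 relyaw -0.0023 tilt [ 0.0013 -0.0005] F [ 1.2 -0.1 -0.2] gap 0.4 q6 1.41
```

```bash
python3 -m crank '[0.01,0,0,0,-1, 0.01,0,0,0,-1]';python3 -m crank '[0.01,0,0,0,-1, 0.01,0,0,0,-1]'; python3 -m crank '[0.005,0,0,0,-1]'; python3 -m crank '[0.003,0,0,0,-1]';python3 go.py
```

```text
clock: 7.12
ee_pos: [582.7, -210.8, 238.4]
tool_rot: [-0.0, 0.995, -0.104, -0.001]
ft_force: [-1.5, 1.7, -1.1]
finger_gap: 0.6
grasp_force: 0.9
clock: 7.38
ee_pos: [602.6, -215.1, 238.5]
tool_rot: [-0.0, 0.995, -0.104, -0.0]
ft_force: [-1.1, 1.0, -0.5]
finger_gap: 0.3
grasp_force: 0.9
clock: 7.5
ee_pos: [607.6, -216.2, 238.7]
tool_rot: [0.0, 0.995, -0.104, 0.0]
ft_force: [-0.9, 1.5, 0.4]
finger_gap: 0.7
grasp_force: 0.8
clock: 7.62
ee_pos: [610.1, -216.7, 238.7]
tool_rot: [0.0, 0.995, -0.104, 0.0]
ft_force: [-1.4, 1.8, 0.0]
finger_gap: 0.4
grasp_force: 0.8
t 7.625 local [-29.2  -0.2] tipz 56.7 relyaw -0.0025 tilt [ 0.0001 -0.    ] F [-1.4  1.8  0. ] gap 0.4 q6 1.42
```

Sliding at about 1.5–2 N. I'll creep until it reaches the stop.

```bash
for i in 1; do python3 -m crank '[0.002,0,0,0,-1, 0.002,0,0,0,-1]'|grep -E 'pos|ft_f';python3 -m crank '[0.002,0,0,0,-1]'|grep -E 'pos|ft_f';python3 -m crank '[0.002,0,0,0,-1]'|grep -E 'pos|ft_f';python3 -m crank '[0.001,0,0,0,-1]'|grep -E 'pos|ft_f'; done
```

```text
ee_pos: [613.6, -217.5, 238.7]
ft_force: [-1.4, 0.5, -0.4]
ee_pos: [615.6, -217.9, 238.7]
ft_force: [-2.3, 2.0, -0.7]
ee_pos: [616.5, -218.1, 238.6]
ft_force: [-11.9, 2.2, 10.6]
ee_pos: [616.8, -218.2, 238.6]
ft_force: [-12.8, 2.8, 10.6]
```

```bash
python3 -m crank '[0.001,0,0,0,-1, 0,0,0,0,-1, 0,0,0,0,-1]'|grep -E 'pos|ft_f'; python3 -m crank '[-0.005,0,0,0,-1, -0.015,0,0,0,-1, -0.03,0,0,0,-1, 0,0,-0.03,0,-1, 0,0,-0.03,0,-1, 0,0,0,0,-1]'; python3 go.py
python3 - <<'E'
from rig import camera
import cv2,pickle
c=camera('wrist');pickle.dump(c,open('c2.pkl','wb'));cv2.imwrite('pics/w2.png',cv2.resize(c['pixels'][:,:,::-1],None,fx=1.5,fy=1.5))
E
```

```text
ee_pos: [617.2, -218.3, 238.6]
ft_force: [-13.7, 3.7, 12.1]
clock: 9.38
ee_pos: [571.1, -208.7, 301.1]
tool_rot: [0.001, 0.995, -0.104, 0.003]
ft_force: [0.9, -0.5, -0.2]
finger_gap: 0.9
grasp_force: 0.0
t 9.375 local [-69.   -0.3] tipz 119.1 relyaw -0.0026 tilt [ 0.005 -0.002] F [ 0.9 -0.5 -0.2] gap 0.9 q6 1.41
```

View pics/w2.png

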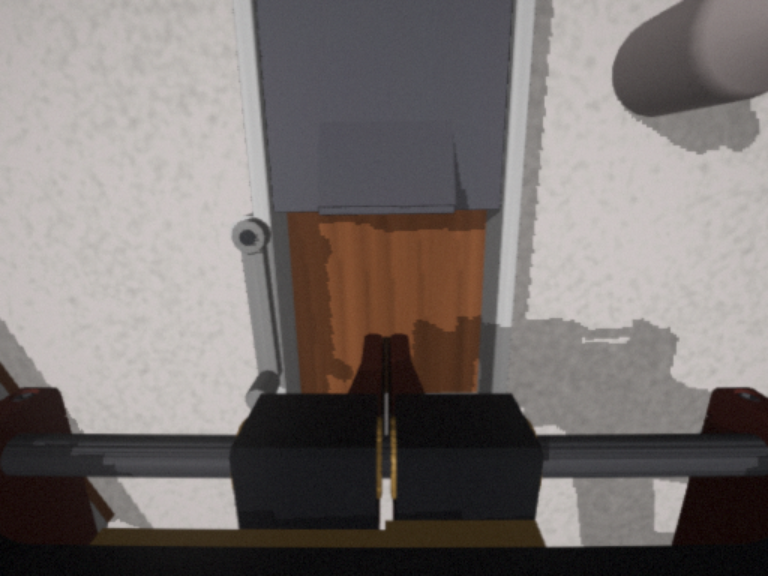

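The lid is shut: the stop edge at (387,210) lies about 11 mm beyond the pivot at (250,236), as nominal. Next I'll move to the outside of the peg.

```bash
python3 -m crank '[-0.013,-0.036,0,0,-1, -0.013,-0.036,0,0,-1, -0.012,-0.036,0,0,-1, 0,0,0.02,0,-1, 0,0,0.02,0,-1, 0,0,0.009,0,-1, 0,0,0,0,-1]'|grep -E 'pos|ft_f'; python3 go.py
python3 - <<'E'
from go import *
piv=np.array([-23.5,70.5]);p=local(r.state()['ee_pos'])
print(p-piv)
E
```

```text
ee_pos: [555.3, -94.9, 248.5]
ft_force: [-0.5, 0.4, -0.4]
t 10.3 local [-107.7  107.8] tipz 66.5 relyaw -0.0027 tilt [-0.0023  0.0004] F [-0.5  0.4 -0.4] gap 0.4 q6 1.59
[-84.23744341  37.34260865]
```

```bash
python3 -m crank '[0,0.009,-0.003,0,-1, 0,0.009,0,0,-1, -0.0018,0.0103,0,-0.12,-1, -0.0018,0.0103,0,-0.12,-1, -0.0018,0.0103,0,-0.12,-1]'|grep -E 'pos|ft_f'; cat > st.py <<'E'
from go import *
s=show();piv=np.array([-23.5,70.5]);v=local(s['ee_pos'])-piv
T=rot(s['tool_rot']);yaw=np.arctan2(T[1,0],T[0,0])-YAW
c,sn=np.cos(yaw),np.sin(yaw);print('rel in turned frame (want -85,~20):',(np.array([[c,sn],[-sn,c]])@v).round(1))
E
python3 st.py
```

```text
ee_pos: [543.9, -143.7, 253.4]
ft_force: [-0.4, 1.6, 0.4]
t 10.925 local [-108.9   57.8] tipz 71.4 relyaw 0.3608 tilt [ 0.0013 -0.0003] F [-0.4  1.6  0.4] gap 0.4 q6 1.14
rel in turned frame (want -85,~20): [-84.4  18.3]
```

```bash
python3 -m crank '[-0.0018,0.0103,0,-0.12,-1, -0.0018,0.0103,0,-0.12,-1, -0.0018,0.0103,0,-0.12,-1, -0.0018,0.0103,0,-0.12,-1, -0.0018,0.0103,0,-0.12,-1, -0.0018,0.0103,0,-0.12,-1, -0.0018,0.0103,0,-0.12,-1]'|grep -E 'pos|ft_f'; python3 st.py
python3 - <<'E'
from rig import camera
import cv2
c=camera('wrist');cv2.imwrite('pics/w3.png',cv2.resize(c['pixels'][:,:,::-1],None,fx=1.5,fy=1.5))
E
```

```text
ee_pos: [567.5, -210.8, 253.3]
ft_force: [-0.4, 1.2, -0.1]
t 11.8 local [-72.1  -3.1] tipz 71.3 relyaw 1.2006 tilt [ 0.0006 -0.0002] F [-0.4  1.2 -0.1] gap 0.4 q6 0.2
rel in turned frame (want -85,~20): [-86.2  18.7]
```

View pics/w3.png

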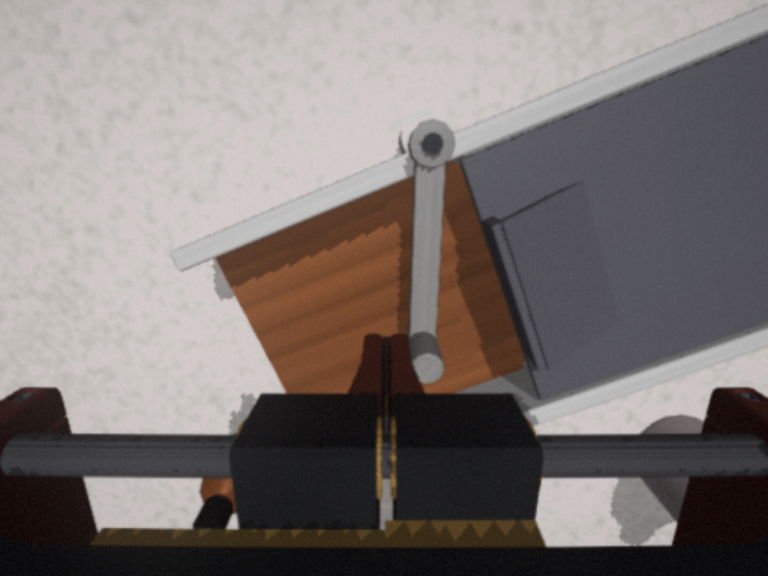

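The finger follows the peg (427,365), the bar is about 1.2 rad round, and the lid is still shut. I'll finish to the stop.

```bash
python3 -m crank '[-0.0018,0.0103,0,-0.12,-1, -0.0018,0.0103,0,-0.12,-1, -0.0009,0.0052,0,-0.06,-1]'|grep -E 'pos|ft_f'; python3 st.py;  python3 -m crank '[-0.0005,0.0026,0,-0.03,-1, 0,0.0026,0,-0.03,-1]'|grep -E 'pos|ft_f';python3 -m crank '[0,0.0015,0,0,-1]'|grep -E 'pos|ft_f';python3 -m crank '[0,0.0015,0,0,-1]'|grep -E 'pos|ft_f'; python3 st.py
```

```text
ee_pos: [588.2, -226.5, 253.1]
ft_force: [-1.2, -0.3, 0.7]
t 12.225 local [-48.6 -14.2] tipz 71.1 relyaw 1.4974 tilt [ 0.0005 -0.0003] F [-1.2 -0.3  0.7] gap 0.6 q6 -0.11
rel in turned frame (want -85,~20): [-86.3  18.8]
ee_pos: [593.0, -227.7, 252.9]
ft_force: [-0.6, -0.2, 0.4]
ee_pos: [594.6, -227.9, 252.8]
ft_force: [-0.0, -0.4, -0.3]
ee_pos: [596.1, -228.1, 252.7]
ft_force: [-0.7, 0.8, 0.4]
t 12.725 local [-40.6 -14.2] tipz 70.7 relyaw 1.5569 tilt [-0.0001  0.    ] F [-0.7  0.8  0.4] gap 0.4 q6 -0.16
rel in turned frame (want -85,~20): [-84.9  15.9]
```

```bash
for i in 1; do python3 -m crank '[0,0.0015,0,0,-1, 0,0.001,0,0,-1]'|grep -E 'pos|ft_f';python3 -m crank '[0,0.0015,0,0,-1]'|grep -E 'pos|ft_f';python3 -m crank '[0,0.0015,0,0,-1]'|grep -E 'pos|ft_f';done; python3 - <<'E'
from rig import camera
import cv2,pickle
c=camera('wrist');pickle.dump(c,open('c4.pkl','wb'));cv2.imwrite('pics/w4.png',cv2.resize(c['pixels'][:,:,::-1],None,fx=1.5,fy=1.5))
E
```

```text
ee_pos: [598.0, -228.5, 252.5]
ft_force: [-5.4, 0.1, 4.0]
ee_pos: [598.7, -228.7, 252.4]
ft_force: [-10.7, 0.4, 7.7]
ee_pos: [599.4, -228.9, 252.3]
ft_force: [-15.6, 0.9, 10.9]
```

View pics/w4.png

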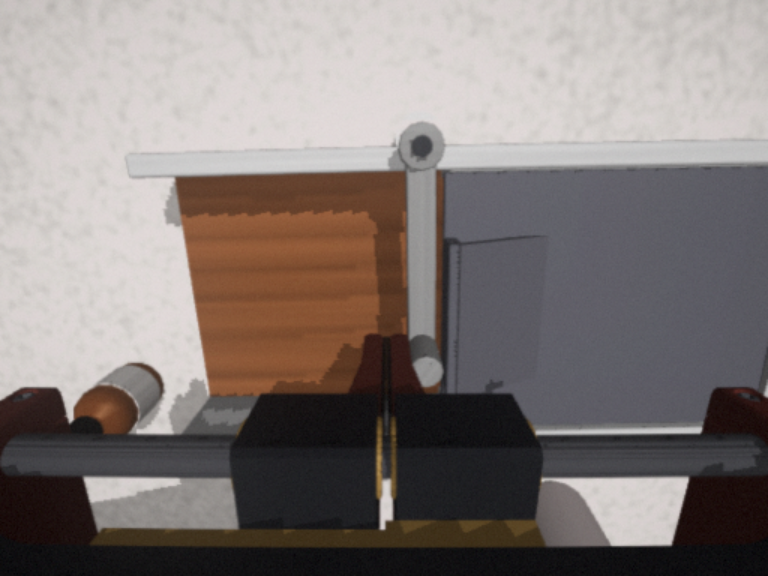

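The bar is square to the rail behind the stop, and the force climbed to 16 N, so it is at its end stop. I'll hold, back away and lift clear.

```bash
python3 -m crank '[0,0,0,0,-1, 0,0,0,0,-1, 0,-0.006,0,0,-1, 0,-0.012,0,0,-1, 0,-0.012,0,0,-1, 0,0,-0.03,0,-1, 0,0,-0.04,0,-1, 0,0,-0.05,0,-1, 0,0,-0.03,0,-1, 0,0,0,0,-1]'; python3 go.py
python3 - <<'E'
from rig import camera
import cv2
c=camera('wrist');cv2.imwrite('pics/w5.png',cv2.resize(c['pixels'][:,:,::-1],None,fx=1.5,fy=1.5))
E
```

```text
clock: 14.52
ee_pos: [572.4, -222.9, 405.3]
tool_rot: [0.002, 0.78, 0.626, 0.001]
ft_force: [-0.5, 0.1, -0.7]
finger_gap: 0.3
grasp_force: 0.0
t 14.525 local [-64.8 -13.9] tipz 223.3 relyaw 1.5575 tilt [ 0.0051 -0.0021] F [-0.5  0.1 -0.7] gap 0.3 q6 -0.17
```

View pics/w5.png

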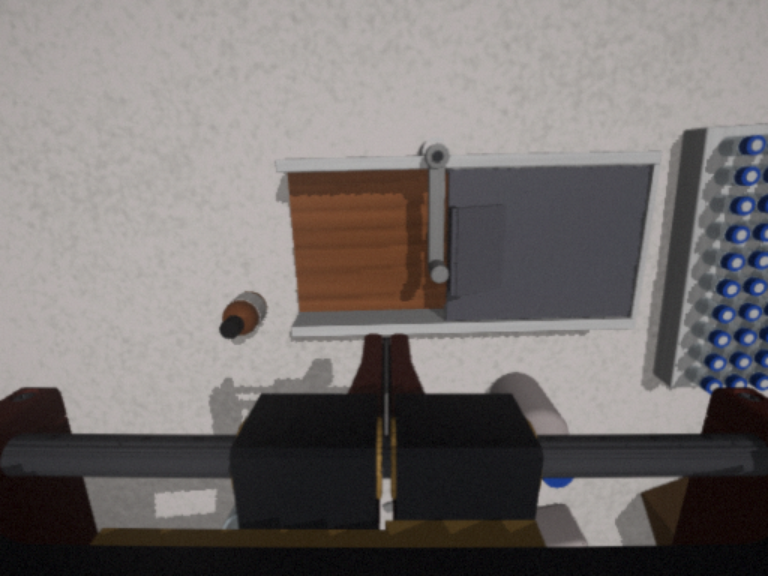

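The lid covers all the wells, the catch is fully across from pivot (436,155) to peg (438,271), and the dropper is still standing at (243,312).

```bash
python3 -c "
from rig import close_job
print(close_job())"
```

```text
the job is handed in; nothing more can be done
None
```

I pushed the vial case's lid home to its stop, swung the catch fully across behind it and handed the job in; the arm is clear and the empty case and loose things were not touched, but no verdict came back.

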